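# Clamp the channel offcut in the tilted welding jig

### The job

Get the short U-channel offcut ready for tacking: lay it web up on the sloping welding jig, flush against the lower stop and the two side pads, then swing the clamp handle fully home so that its rubber foot holds the channel down, and let go. The clamp may have been left shut, half open or open, so find out first and open it if it is in the way. Leave the other things on the bench where they are.

Things in the scene. Friction and masses are not known exactly. Their poses are not given: they have to be found in the camera images.
- channel: The part: offcut of dark steel U-channel, 120 mm long (its x), 50 mm wide (y), 36 mm high (z), walls 4 mm, 0.3 to 0.6 kg. It lies on the bench web up, legs down. Origin: centre of its underside (midway between the leg edges); z points up through the web, the web's top is at z = 36 mm. Either end may go first.
- jig: Sloping steel plate of the fixed welding jig, 225 x 140 mm, tilted 30 degrees and facing left as the robot sees it (x points away to the right). Origin: on its surface, where the centre of the channel's underside must come, the channel's long axis along x. x points straight up the slope, y level along the plate, z square out of it. Steel on steel: the channel does not slide down by itself. The clamp stands at the upper end.
- jig_stop (a point): Middle of the lower stop's upper edge, on the face that the channel's end must touch: 60 mm down the slope from the jig's origin; the stop is 16 mm high off the plate and 90 mm wide.
- jig_pads (a point): On the plate, midway between the two side pads in line with their faces, 25 mm from the jig's origin in its -y. The channel's long side must touch both faces. Pads are 12 mm high, 24 mm long, and leave a 60 mm gap about this point for a finger; the +y side of the nest is open.
- clamp (a joint): Angle (rad) of the clamp lever: 0 = fully shut (arm parallel to the plate, handle standing square out of it), 1.7 = fully open (handle swung up the slope, arm standing off the plate); end stops at both. The hinge is stiff (0.62 N m): the lever stays where it is left. It starts anywhere from shut to open. Below about 1.45 the arm is in the way of loading.
- clamp_hinge (a point): Middle of the clamp's hinge axis, which is parallel to the jig's y; 100 mm up the slope from the jig's origin and 40 mm off the plate. Its frame turns with the lever (parallel to the jig's axes at joint 0): z runs along the handle, -x along the hold-down arm.
- clamp_grip (a point): Middle of the black round T-bar (18 mm thick, 80 mm long, parallel to the jig's y) across the end of the clamp's handle, 105 mm from the hinge; below it the handle is a 12 mm steel rod. With the joint rising this point moves in an arc about the hinge, up the slope and down towards the plate. About 6 N at the bar moves the lever, about 10 N for the last bit when clamping.
- clamp_foot (a point): Centre of the underside of the clamp's rubber foot (18 mm in diameter), 80 mm along the hold-down arm from the hinge and 10 mm below it. The foot is sprung (0.9 N per mm, 12 mm travel); with the channel in place it meets the web at a joint value of about 0.08 and presses with about 5 N when the handle is home at 0.
- tube: Bystander: offcut of square steel tube 120 mm long, 60 x 60 mm, lying loose; its long axis is x. Origin: centre of its underside.
- pliers: Bystander: orange-handled pliers about 165 mm long (x), 18 mm high, loose. Origin: under their pivot.
- spray: Bystander: upright spray can 60 mm in diameter, 170 mm high, loose. Origin: centre of its underside.
Mind the look-alikes: they are no part of the job. What is shaped like the channel but orange is not meant.

How it is judged:
On the way:
1. the channel lies in the jig, flush with the stop and the side pads, while the clamp is still open (x of channel in the frame of jig between -0.004 and 0.005 m and y of channel in the frame of jig between -0.004 and 0.005 m and z of channel in the frame of jig between -0.004 and 0.004 m and angle between the x axis of channel and the x axis of jig, either way round below 0.07 rad and angle between the z axis of channel and the z axis of jig, either way round below 0.07 rad and value of joint clamp above 0.5 rad), for 0.2 s.
At the end, for the whole second after the job is handed in: Channel web up on the jig plate, long axis up the slope: underside centre -4 to +5 mm from the jig origin in x and y, within 4 mm in z, turned under 0.07 rad; clamp joint below 0.04 rad, clamp pressing the channel with over 2.5 N; all at rest (x of channel in the frame of jig between -0.004 and 0.005 m and y of channel in the frame of jig between -0.004 and 0.005 m and z of channel in the frame of jig between -0.004 and 0.004 m and angle between the x axis of channel and the x axis of jig, either way round below 0.07 rad and angle between the z axis of channel and the z axis of jig, either way round below 0.07 rad and value of joint clamp below 0.04 rad and contact force between clamp and channel above 2.5 N and linear speed of channel below 0.01 m/s and velocity of joint clamp below 0.05 rad/s); the robot touches nothing.
It fails at once if a bystander is moved more than 30 mm (distance of any of tube, pliers, spray from where it was at the start of the episode above 0.03 m).
It also fails if it takes over 72 s, if anything falls off the work surface, if the arm or the gripper's body presses on something with over 40 N, if the wrist force passes 120 N, or if a joint passes its speed limit or range.

### The arm

A 7-joint arm with a two-finger parallel gripper is mounted at the origin on the work surface. World frame = base frame: x ahead of the robot, y to its left, z up, the work surface at z = 0. Lengths are in m, angles in rad, forces in N, time in s.
With the tool pointing down it reaches from about 0.425 to 0.925 m from the base axis. Payload 6.8 kg.
Tool frame: the origin (TCP) lies midway between the tips of the shut fingers; the grasp point (between the pads) lies 19 mm behind it; z points along the fingers, y is the direction in which the jaws open and shut (so a half turn about z gives the same grasp; the last joint's range is limited). The gripper opens to 85 mm and grips with 20 to 120 N. Pads are 22 mm wide; open, the fingers measure 114 mm over their backs; the gripper's body (76 mm by 85 mm) begins 54 mm behind the grasp point. The pads swing forward as they close: fully open they stand 13 mm farther back than shut.
Start: joints at [-1.246, 0.477, 0.022, 1.555, -0.011, 1.109, -0.083], TCP at [0.283, 0.613, 0.231] pointing down, gripper open.
Joint ranges: [-2.96, 2.96], [-0.34, 2.1], [-1.41, 1.46], [0.24, 2.44], [-1.37, 4.51], [0.17, 1.92], [-2.96, 2.96]. Speed limits (rad/s): [2.39, 2.39, 3.14, 3.14, 3.14, 3.14, 3.14].

### API

Orientations are given as a unit quaternion [w, x, y, z].
In Python, from station import readout, eyes, ticket gives the robot as it stands. The module is installed in compiled form; this text tells all that it offers.
- The arm moves only by the shell command python3 -m crank 'ROWS' [FORCE]. ROWS is JSON, a list of rows, each an object of numbers: "jaw": the opening in per cent of the stroke, from 0 (shut) to 100 (fully open); "x", "y", "z": the shift along the tool's x, y, z in mm; "ax", "ay", "az": the turn, a rotation vector about the tool's x, y, z in degrees. In form: [{"jaw": .., "x": .., "y": .., "z": .., "ax": .., "ay": .., "az": ..}, ...]. A call has 1 to 12 rows; each row shifts and turns the commanded pose from where the row before left it, along the tool's axes as they then stand; what a row does not reach is not made up. A row lasts 1/8 s, in which the tool goes at most 62.5 mm and 10.7 degrees, less where a joint would pass 70% of its speed; a pose out of reach is approached as far as the arm can. A call with a gripper value outside its range is refused whole. The fingers move at their own pace and stop on an object; FORCE is the grip in N (left out, the last holds). Time passes only in rows, so rows that do not move let the fingers close. It gives the time, the measured TCP pose, the force and the opening at its end, in the units of the state.
- readout.get_obs(): the state, without advancing time (a new reading comes with each control period).
- eyes.read_camera(name): name is "side" or "top" or "wrist"; returns (picture, depth): 400x640x3 uint8, red, green, blue; 400x640 float32, m along the optical axis (not along the pixel's ray), 0 where there is no reading.
- eyes.calibration(name): a dict with "fx", "fy", "cx", "cy" (pixels), "R" (3x3) and "t" (3): a world point X has camera coordinates R X + t. Camera axes: x right, y down, z forward; pixel columns grow to the right and rows downward; lengths in m; the calibration is good to about 2 mm. A picture is of the moment at which its call begins: read the wrist's pose just before it. calibration takes no time and is no camera call; for the wrist camera it gives the pose at the moment of the call.
- ticket.hand_in(): hands the job in, once; it reports no verdict.
The state is a dict: "t": time; "q": joint angles; "joint_vel": joint speeds; "joint_torque": joint torques, N m; "eef_pos": TCP position; "tool_rot": TCP orientation; "contact_force": force on the tool from outside, world axes, zero at the start; "torque": the same for the moment, N m; "gripper_width": opening from 0.0 (shut) to 1.0 (fully open).
Only numpy, scipy, OpenCV 4.12 (cv2) and the standard library are available. Lean on these libraries where they do the work, as an engineer would, in place of code of your own. Each camera call takes 0.05 s, during which the arm holds its last target. There are 200 camera calls.

## Working session

There is one attempt and no reset: what is moved stays moved. The work goes in short steps, Python scripts to look and compute and a shell command to move; the robot and the scene stay as the last step left them, time stands still between calls to the robot, and variables do not carry over. Pictures are saved under pics/ and viewed, about 8 in all and at most 12, crops included, and the job is handed in when it is done.

```bash
mkdir -p pics
cat > h.py <<'E'
import numpy as np, cv2
from station import readout, eyes, ticket
from scipy.spatial.transform import Rotation as Ro
def snap(n):
    c=eyes.calibration(n); p,d=eyes.read_camera(n); return p,d,c
def cloud(d,c):
    v,u=np.mgrid[0:d.shape[0],0:d.shape[1]]
    P=np.stack([(u-c['cx'])/c['fx']*d,(v-c['cy'])/c['fy']*d,d],-1)
    return (P-np.array(c['t']))@np.array(c['R'])
def save(n,p): cv2.imwrite('pics/'+n,p[...,::-1])
def pose():
    o=readout.get_obs(); q=np.array(o['tool_rot']); return np.array(o['eef_pos']),Ro.from_quat(q[[1,2,3,0]]),o
E
python3 - <<'E'
from h import *
for n in('top','side'):
    p,d,c=snap(n); save(n+'0.png',p); np.savez(n+'0.npz',p=p,P=cloud(d,c),d=d); print(n,c)
x,r,o=pose();print(o);print(r.as_matrix().round(3))
E
```

```text
top {'fx': 456.43605213027314, 'fy': 456.43605213027314, 'cx': 317.30338290126986, 'cy': 201.2466912019985, 'R': array([[-0.01198196, -0.99990775, -0.00639773],
       [-0.99216125,  0.01268457, -0.12431874],
       [ 0.12438842,  0.004858  , -0.99222171]]), 't': array([0.15555489, 0.51786905, 1.15403017])}
side {'fx': 503.8316626666082, 'fy': 503.8316626666082, 'cx': 309.8276394453573, 'cy': 201.10734438579274, 'R': array([[ 0.99642563, -0.08376189,  0.01095063],
       [-0.0336851 , -0.51286165, -0.85781014],
       [ 0.07746796,  0.85437513, -0.51385002]]), 't': array([-0.47927228,  0.23914478,  1.0132835 ])}
{'t': 0.1, 'q': array([-1.2460782 ,  0.47772813,  0.02234572,  1.55637127, -0.01149954,
        1.10935513, -0.08313494]), 'joint_vel': array([-1.51501144e-03, -1.01168155e-03,  1.52375999e-03, -4.32423582e-03,
       -3.42774480e-04,  1.19859736e-04,  6.73263924e-05]), 'joint_torque': array([ 3.55201875e-03, -5.97759748e+01,  1.61334917e+00, -2.81951594e+01,
        1.27780822e-02,  5.04517448e-03,  2.62159438e-05]), 'eef_pos': array([0.28289363, 0.61223811, 0.23040797]), 'tool_rot': array([-1.22534203e-04,  2.14732369e-01,  9.76672544e-01, -8.58119498e-04]), 'contact_force': array([ 0.73169427,  0.140041  , -0.63854026]), 'torque': array([-0.04824321, -0.01456535, -0.01708825]), 'gripper_width': 1.0005095906624426}
[[-0.908  0.419 -0.001]
 [ 0.419  0.908 -0.002]
 [-0.    -0.002 -1.   ]]
```

View pics/top0.png

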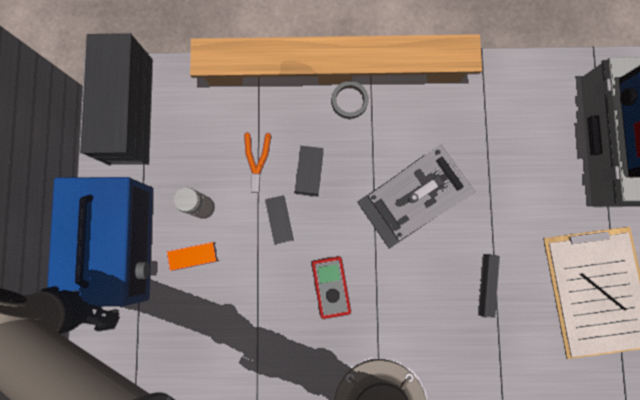

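View pics/side0.png

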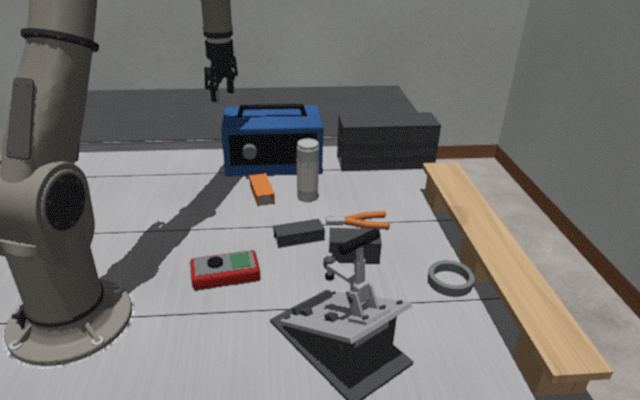

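Top view: dark candidates are at (309,170), (279,219) and (488,285); the orange look-alike is at (192,256). The jig is at (415,195), with the clamp's T-bar at (448,174). Next I'll measure their heights and sizes, fit the jig plane, and make one enlarged crop.

Run:
```python
from h import *
z=np.load('top0.npz');p,P=z['p'],z['P']
g=p.max(-1)
for u,v in((309,170),(279,219),(488,285),(192,256)):
    ref=p[v,u].astype(int); h=P[v,u,2]
    m=(abs(P[...,2]-h)<.006)&(np.hypot(P[...,0]-P[v,u,0],P[...,1]-P[v,u,1])<.1)
    n,l=cv2.connectedComponents(m.astype(np.uint8)); m=l==l[v,u]
    r=cv2.minAreaRect(P[m][:,:2].astype(np.float32)*1000); print((u,v),p[v,u],'h',h.round(4),r,m.sum())
# jig plane
m=np.zeros(g.shape,bool);m[140:255,355:480]=1
m&=(P[...,2]>.02)
Q=P[m]
rng=np.random.default_rng(0);best=0
for _ in range(500):
    a=Q[rng.choice(len(Q),3,False)];n=np.cross(a[1]-a[0],a[2]-a[0]);n/=np.linalg.norm(n)+1e-12;n*=np.sign(n[2])
    if abs(n[2]-.866)>.03: continue
    i=abs((Q-a[0])@n)<.003
    if i.sum()>best:best=i.sum();I=i
c=Q[I].mean(0);n=np.linalg.svd(Q[I]-c,full_matrices=False)[2][2];n*=np.sign(n[2])
print('plane',best,c,n,np.degrees(np.arccos(n[2])))
X=np.array([0,0,1])-n*n[2];X/=np.linalg.norm(X);Y=np.cross(n,X)
print('X',X,'Y',Y)
L=(Q[I]-c)@np.c_[X,Y]
print(cv2.minAreaRect(L.astype(np.float32)*1000),(np.percentile(L,[.5,99.5],axis=0)*1000).round(1))
np.savez('jig.npz',c=c,n=n,X=X,Y=Y)
# image rectified on plane coordinates from top & side: height map
for nm in('top','side'):
    z=np.load(nm+'0.npz');W=z['P'].reshape(-1,3)-c;W=W@np.c_[X,Y,n]
    k=(abs(W[:,0])<.16)&(abs(W[:,1])<.1)&(W[:,2]>.006)&(W[:,2]<.2)
    H=np.full((64,40),np.nan)
    im=np.zeros((640,400,3),np.uint8)
    np.save(nm+'W.npy',W[k])
    from collections import defaultdict
    dct=defaultdict(list)
    for a in W[k]: dct[(int((a[0]+.16)/.01),int((a[1]+.1)/.01))].append(a[2]*1000)
    print(nm)
    for i in range(31,-1,-1): print('%4d'%(i*10-155),' '.join('%3.0f'%np.max(dct[(i,j)]) if (i,j) in dct else '  .' for j in range(20)))
p=np.load('top0.npz')['p'];A=cv2.resize(p[125:265,235:485],(800,448),interpolation=2)
s=np.load('side0.npz')['p'];save('c0.png',A)
save('c1.png',cv2.resize(s[200:400,250:450],(600,600),interpolation=2))
```

```text
(309, 170) [80 78 79] h 0.0577 ((599.5988159179688, 169.56069946289062), (60.043697357177734, 120.92890930175781), 82.61585235595703) 1013
(279, 219) [81 79 82] h 0.0395 ((473.33355712890625, 249.389404296875), (119.95685577392578, 49.97128677368164), 11.777612686157227) 809
(488, 285) [77 75 77] h 0.0396 ((300.3945617675781, -276.5235595703125), (8.2987060546875, 158.1046600341797), 81.65409851074219) 194
(192, 256) [228 111   4] h 0.0368 ((382.1222839355469, 473.50262451171875), (50.12776565551758, 120.74739837646484), 11.149940490722656) 919
plane 3082 [ 0.52907937 -0.10383966  0.08455627] [-0.27345249  0.41797442  0.86632622] 29.965511380257134
X [ 0.47429271 -0.72496037  0.49947861] Y [0.83682146 0.54747588 0.        ]
((0.00910186767578125, -0.55255126953125), (139.94085693359375, 225.99412536621094), 89.94110870361328) [[-111.1  -69.9]
 [ 112.1   68.9]]
top
 155   .   .   .   .   .   .   .   .   .   .   .   .   .   .   .   .   .   .   .   .
 145   .   .   .   .   .   .   .   .   .   .   .   .   .   .   .   .   .   .   .   .
 135   .   .   .   .   .   .   .   .   .   .   .   . 
[... 4521 characters left out ...]
   .   .   .   .   .
 -85   .   .   .   .   .  16  17  16  16  16  16  15  16  16  15   .   .   .   .   .
 -95   .   .   .   .   .  17  17  17  17  17  17  17  17  17  16   .   .   .   .   .
-105   .   .   .   .   .  16  16  17  16  16  17  16  16  15  16   .   .   .   .   .
-115   .   .   .   .   .   .   .   .   .   .   .   .   .   .   .   .   .   .   .   .
-125   .   .   .   .   .   .   .   .   .   .   .   .   .   .   .   .   .   .   .   .
-135   .   .   .   .   .   .   .   .   .   .   .   .   .   .   .   .   .   .   .   .
-145   .   .   .   .   .   .   .   .   .   .   .   .   .   .   .   .   .   .   .   .
-155   .   .   .   .   .   .   .   .   .   .   .   .   .   .   .   .   .   .   .   .
```

View pics/c0.png

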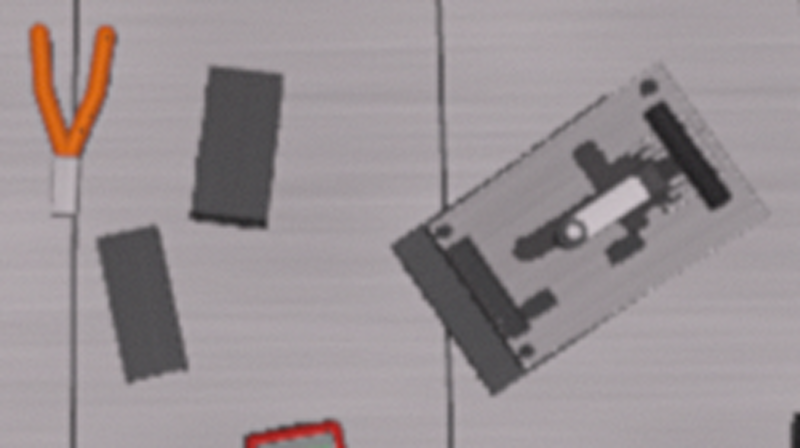

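View pics/c1.png

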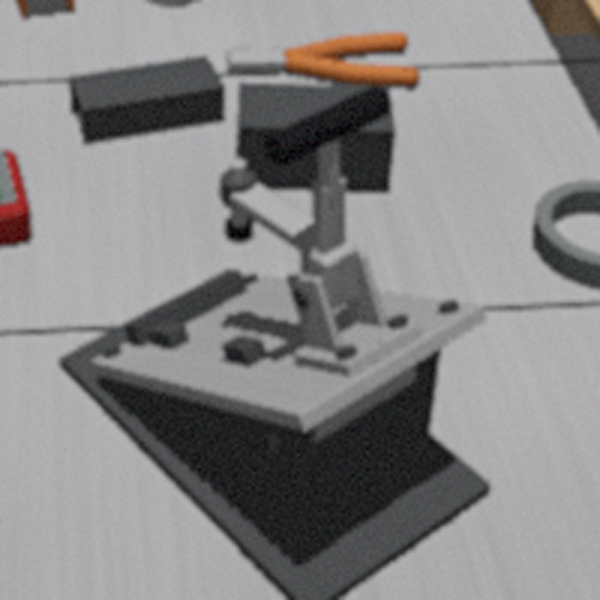

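The side crop shows the channel at left (side px ~(298,233), low, with its open end visible), the tube behind the T-bar, and the clamp half open at about 0.4 rad. In the top view, (309,170) is 121x60 and about 58 mm high, so it is the tube. (279,219) is 120x50, dark and about 37 mm high, so it is the channel. (192,256) is orange and (488,285) is a thin bar, so neither is meant. Next I'll refine the jig frame and work out the clamp targets.

```bash
cat >> h.py <<'E'
def go(tx,tR):
    """print turn (tool axes, deg) then shift (mm) in the turned tool's axes"""
    x,r,o=pose(); t=Ro.from_matrix(tR); 
    print('turn',np.degrees((r.inv()*t).as_rotvec()).round(1),'then shift',(t.inv().apply(np.array(tx)-x)*1000).round(1),'| world d',((tx-x)*1000).round(0))
def state():
    x,r,o=pose(); print('t',round(o['t'],2),'x',x.round(4),'F',o['contact_force'].round(1),'w',round(o['gripper_width'],3),'q',o['q'].round(2)); print(r.as_matrix().round(3).tolist())
E
python3 - <<'E'
from h import *
j=np.load('jig.npz')
for nm in('top','side'):
    W=np.load(nm+'W.npy')*1000
    s=W[(W[:,2]>11)&(W[:,2]<22)]
    st=s[(s[:,0]<-78)&(s[:,0]>-112)]; print(nm,'stop',np.percentile(st,[1,50,99],axis=0).round(1))
    for a,b in((-76,-40),(-5,35)):
        pd=s[(s[:,0]>a)&(s[:,0]<b)&(s[:,1]<-10)]; print(' pad',np.percentile(pd,[2,50,98],axis=0).round(1))
    b=W[(W[:,2]>128)]; print(' bar',np.percentile(b,[2,50,98],axis=0).round(1))
    a=W[(W[:,2]>60)&(W[:,0]>32)&(W[:,0]<68)&(abs(W[:,1]+2)<12)]; print(' arm slope',np.polyfit(a[:,0],a[:,2],1), np.median(a[:,1]))
z=np.load('top0.npz');P=z['P'];print('bench z',np.median(P[300:380,220:260,2]),np.median(P[200:240,230:250,2]))
E
```

```text
top stop [[-102.7  -44.4   11.1]
 [ -94.2   -2.2   15.5]
 [ -79.4   43.3   20.5]]
 pad [[-75.1 -39.4  11.1]
 [-67.3 -31.2  12.8]
 [-58.  -26.   15.2]]
 pad [[  3.7 -39.3  11.4]
 [ 14.7 -32.5  13.1]
 [ 25.1 -26.5  15.9]]
 bar [[108.6 -38.1 135.8]
 [117.8  -0.7 142.6]
 [125.   37.5 146.1]]
 arm slope [ -0.4512264  103.45655331] -0.6530955679585003
side stop [[-103.4  -44.8   11.2]
 [ -90.9   -3.8   15.3]
 [ -80.4   43.7   17.1]]
 pad [[-73.9 -40.   11. ]
 [-64.6 -33.6  11.9]
 [-57.6 -26.6  13.4]]
 pad [[  1.9 -40.6  11.2]
 [ 14.7 -33.4  12.2]
 [ 26.8 -26.1  13. ]]
 bar [[111.8 -40.1 129. ]
 [121.8  -6.6 137.9]
 [125.3  36.7 144.4]]
 arm slope [ -0.45902653 101.99311067] -4.733734351061745
bench z 0.0007609034511835376 7.428437597905161e-05
```

Run:
```python
from h import *
for nm in('top','side'):
    W=np.load(nm+'W.npy')*1000
    s=W[(W[:,2]>11)&(W[:,2]<22)&(W[:,0]<-70)&(W[:,1]>-20)]; print(nm,np.percentile(s,[1,50,99],axis=0).round(1)[:,0])
j=np.load('jig.npz');c,n,X,Y=[j[k] for k in('c','n','X','Y')]
O=c+X*-.0272+Y*-.0008; print('O',O)
np.savez('jig.npz',c=c,n=n,X=X,Y=Y,O=O)
W=np.load('sideW.npy')
h=np.array([.0728,0,.040])
for th in(.43,.5):print(th,(h+.105*np.array([np.sin(th),0,np.cos(th)]))*1000)
B=lambda th:O+X*(.1+.105*np.sin(th))+n*(.04+.105*np.cos(th))
for th in np.r_[.43,np.linspace(.5,1.7,7)]: print(round(th,2),(B(th)*1000).round(0))
yh=np.array([X[0],X[1],0]);yh/=np.linalg.norm(yh);zt=np.array([0,0,-1.]);R=np.c_[np.cross(yh,zt),yh,zt]
print(R.round(3))
for s in(1,-1): # off-centre grip along jig y
    t=B(.43)+Y*.024*s+zt*.019; print(s,t,np.hypot(*t[:2]))
    go(t+[0,0,.1],R)
```

```text
top [-102.9  -94.4  -87. ]
side [-103.5  -90.8  -87.1]
O [ 0.51550915 -0.08455872  0.07097045]
0.43 [116.57143426   0.         135.44140372]
0.5 [123.13968155   0.         132.146169  ]
0.43 [ 547. -132.  260.]
0.5 [ 551. -138.  261.]
0.7 [ 562. -156.  259.]
0.9 [ 573. -173.  253.]
1.1 [ 583. -188.  244.]
1.3 [ 592. -202.  230.]
1.5 [ 600. -213.  214.]
1.7 [ 605. -221.  196.]
[[ 0.837  0.547  0.   ]
 [ 0.547 -0.837  0.   ]
 [ 0.     0.    -1.   ]]
1 [ 0.56674582 -0.11903685  0.24111765] 0.5791119042980812
turn [-1.00e-01  1.00e-01  1.22e+02] then shift [-162.8  767.3 -110.7] | world d [ 284. -731.  111.]
-1 [ 0.52657839 -0.14531569  0.24111765] 0.5462613407492184
turn [-1.00e-01  1.00e-01  1.22e+02] then shift [-210.8  767.3 -110.7] | world d [ 244. -758.  111.]
```

```bash
python3 -m crank '[{"z":-10,"az":10.2},{"z":-10,"az":10.2},{"z":-10,"az":10.2},{"z":-10,"az":10.2},{"z":-10,"az":10.2},{"z":-10,"az":10.2},{"z":-10,"az":10.2},{"z":-10,"az":10.2},{"z":-10,"az":10.2},{"z":-10,"az":10.2},{"z":-10,"az":10},{"az":10,"jaw":55}]' 30
python3 -m crank '[{"x":-14,"y":60},{"x":-14,"y":60},{"x":-14,"y":60},{"x":-14,"y":60},{"x":-14,"y":60},{"x":-14,"y":60},{"x":-14,"y":60},{"x":-14,"y":60},{"x":-14,"y":60},{"x":-14,"y":60},{"x":-14,"y":60},{"x":-9,"y":60}]'
cat > bar.py <<'E'
import sys
from h import *
j=np.load('jig.npz');n,X,Y,O=[j[k] for k in('n','X','Y','O')]
B=lambda th:O+X*(.1+.105*np.sin(th))+n*(.04+.105*np.cos(th))
yh=np.array([X[0],X[1],0]);yh/=np.linalg.norm(yh);zt=np.array([0,0,-1.]);R=np.c_[np.cross(yh,zt),yh,zt]
if __name__=='__main__':
    state(); go(B(float(sys.argv[1]))+Y*.024+zt*.019+[0,0,float(sys.argv[2])],R)
E
python3 bar.py .43 .1
```

```text
t 0.1 x [0.2829 0.6122 0.2304] F [ 0.7  0.1 -0.6] w 1.001 q [-1.25  0.48  0.02  1.56 -0.01  1.11 -0.08]
[[-0.908, 0.419, -0.001], [0.419, 0.908, -0.002], [-0.0, -0.002, -1.0]]
turn [-1.00e-01  1.00e-01  1.22e+02] then shift [-162.8  767.3 -110.7] | world d [ 284. -731.  111.]schema error: expected keys jaw, x, y, z, ax, ay, az
schema error: expected keys jaw, x, y, z, ax, ay, az
```

Every row needs all seven keys, so I'll write them in full.

```bash
python3 -m crank '[{"jaw":100,"x":0,"y":0,"z":-10,"ax":0,"ay":0,"az":10.2},{"jaw":100,"x":0,"y":0,"z":-10,"ax":0,"ay":0,"az":10.2},{"jaw":100,"x":0,"y":0,"z":-10,"ax":0,"ay":0,"az":10.2},{"jaw":100,"x":0,"y":0,"z":-10,"ax":0,"ay":0,"az":10.2},{"jaw":100,"x":0,"y":0,"z":-10,"ax":0,"ay":0,"az":10.2},{"jaw":100,"x":0,"y":0,"z":-10,"ax":0,"ay":0,"az":10.2},{"jaw":100,"x":0,"y":0,"z":-10,"ax":0,"ay":0,"az":10.2},{"jaw":100,"x":0,"y":0,"z":-10,"ax":0,"ay":0,"az":10.2},{"jaw":100,"x":0,"y":0,"z":-10,"ax":0,"ay":0,"az":10.2},{"jaw":100,"x":0,"y":0,"z":-10,"ax":0,"ay":0,"az":10.2},{"jaw":100,"x":0,"y":0,"z":-10,"ax":0,"ay":0,"az":10},{"jaw":55,"x":0,"y":0,"z":0,"ax":0,"ay":0,"az":10}]' 30
python3 -m crank '[{"jaw":55,"x":-14,"y":60,"z":0,"ax":0,"ay":0,"az":0},{"jaw":55,"x":-14,"y":60,"z":0,"ax":0,"ay":0,"az":0},{"jaw":55,"x":-14,"y":60,"z":0,"ax":0,"ay":0,"az":0},{"jaw":55,"x":-14,"y":60,"z":0,"ax":0,"ay":0,"az":0},{"jaw":55,"x":-14,"y":60,"z":0,"ax":0,"ay":0,"az":0},{"jaw":55,"x":-14,"y":60,"z":0,"ax":0,"ay":0,"az":0},{"jaw":55,"x":-14,"y":60,"z":0,"ax":0,"ay":0,"az":0},{"jaw":55,"x":-14,"y":60,"z":0,"ax":0,"ay":0,"az":0},{"jaw":55,"x":-14,"y":60,"z":0,"ax":0,"ay":0,"az":0},{"jaw":55,"x":-14,"y":60,"z":0,"ax":0,"ay":0,"az":0},{"jaw":55,"x":-14,"y":60,"z":0,"ax":0,"ay":0,"az":0},{"jaw":55,"x":-9,"y":60,"z":0,"ax":0,"ay":0,"az":0}]'
python3 bar.py .43 .1
```

```text
t: 1.6
eef_pos: [0.2832, 0.6129, 0.3418]
tool_rot: [-0.0, 0.959, 0.283, 0.0]
contact_force: [0.3, 0.9, -0.3]
gripper_width: 0.818
t: 3.1
eef_pos: [0.5412, -0.0805, 0.3414]
tool_rot: [-0.0, 0.958, 0.286, 0.0]
contact_force: [0.8, 1.0, 0.4]
gripper_width: 0.553
t 3.1 x [ 0.5412 -0.0805  0.3414] F [0.8 1.  0.4] w 0.553 q [-0.76  0.24  0.98  1.76 -0.21  1.25 -0.72]
[[0.836, 0.548, 0.0], [0.548, -0.836, 0.001], [0.001, -0.001, -1.0]]
turn [-0.  -0.1  0.1] then shift [ 0.3 46.2  0.2] | world d [ 26. -39.  -0.]
```

```bash
python3 -m crank '[{"jaw":55,"x":0,"y":46,"z":0,"ax":0,"ay":0,"az":0},{"jaw":55,"x":0,"y":0,"z":40,"ax":0,"ay":0,"az":0},{"jaw":55,"x":0,"y":0,"z":30,"ax":0,"ay":0,"az":0},{"jaw":55,"x":0,"y":0,"z":15,"ax":0,"ay":0,"az":0},{"jaw":55,"x":0,"y":0,"z":15,"ax":0,"ay":0,"az":0},{"jaw":55,"x":0,"y":0,"z":0,"ax":0,"ay":0,"az":0}]' 30
python3 - <<'E'
from h import *
p,d,c=snap('side'); save('s1.png',cv2.resize(p[150:350,230:430],(500,500),interpolation=2))
E
python3 bar.py .43 0
```

```text
t: 3.85
eef_pos: [0.5659, -0.1171, 0.2408]
tool_rot: [-0.0, 0.958, 0.286, -0.0]
contact_force: [-0.2, -0.4, -0.4]
gripper_width: 0.548
t 3.9 x [ 0.5663 -0.1174  0.2416] F [0.  0.  0.4] w 0.551 q [-0.58  0.42  0.91  1.82 -0.37  1.08 -0.53]
[[0.837, 0.548, 0.0], [0.548, -0.837, -0.0], [0.0, 0.0, -1.0]]
turn [ 0. -0.  0.] then shift [-0.6  1.6  0.5] | world d [ 0. -2. -0.]
```

View pics/s1.png

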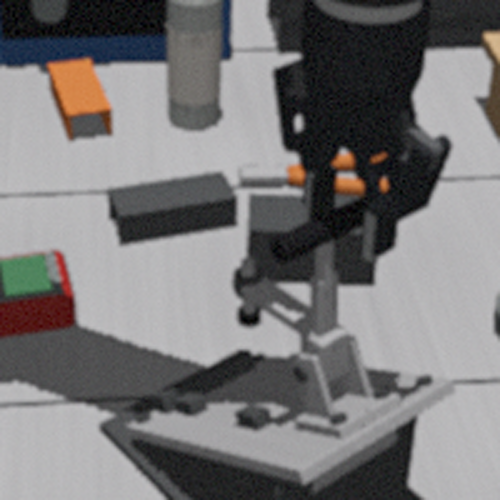

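The fingers straddle the T-bar at its far (+y) end, crop px ~(340,215), and the arm is unmoved. Now grip and swing open along the arc.

```bash
python3 -m crank '[{"jaw":0,"x":0,"y":1.5,"z":0,"ax":0,"ay":0,"az":0},{"jaw":0,"x":0,"y":0,"z":0,"ax":0,"ay":0,"az":0},{"jaw":0,"x":0,"y":0,"z":0,"ax":0,"ay":0,"az":0},{"jaw":0,"x":0,"y":0,"z":0,"ax":0,"ay":0,"az":0},{"jaw":0,"x":0,"y":12.6,"z":-0.5,"ax":0,"ay":0,"az":0},{"jaw":0,"x":0,"y":15.6,"z":1.6,"ax":0,"ay":0,"az":0},{"jaw":0,"x":0,"y":10.2,"z":2.4,"ax":0,"ay":0,"az":0}]' 40
python3 bar.py .8 0
```

```text
t: 4.78
eef_pos: [0.5875, -0.1492, 0.2385]
tool_rot: [-0.002, 0.958, 0.286, -0.0]
contact_force: [-5.9, 6.8, 8.5]
gripper_width: 0.196
t 4.78 x [ 0.5875 -0.1492  0.2385] F [-5.9  6.8  8.5] w 0.196 q [-0.49  0.48  0.88  1.76 -0.41  1.1  -0.46]
[[0.836, 0.548, -0.002], [0.548, -0.836, 0.004], [0.001, -0.005, -1.0]]
turn [-0.3 -0.   0. ] then shift [-0.8  1.9  0.9] | world d [ 0. -2. -1.]
```

Width 0.196 is about 17 mm, so it holds the bar, and the forces are moderate. Continue.

```bash
python3 -m crank '[{"jaw":0,"x":0,"y":10,"z":3.3,"ax":0,"ay":0,"az":0},{"jaw":0,"x":0,"y":9.5,"z":4.4,"ax":0,"ay":0,"az":0},{"jaw":0,"x":0,"y":9.1,"z":5.3,"ax":0,"ay":0,"az":0},{"jaw":0,"x":0,"y":8.5,"z":6.1,"ax":0,"ay":0,"az":0},{"jaw":0,"x":0,"y":7.8,"z":6.9,"ax":0,"ay":0,"az":0},{"jaw":0,"x":0,"y":7.2,"z":7.8,"ax":0,"ay":0,"az":0},{"jaw":0,"x":0,"y":6.3,"z":8.3,"ax":0,"ay":0,"az":0},{"jaw":0,"x":0,"y":5.4,"z":9.1,"ax":0,"ay":0,"az":0},{"jaw":0,"x":0,"y":4.5,"z":9.4,"ax":0,"ay":0,"az":0},{"jaw":0,"x":0,"y":0,"z":0,"ax":0,"ay":0,"az":0}]' 40
python3 bar.py 1.7 0
```

```text
t: 6.02
eef_pos: [0.6251, -0.2067, 0.1764]
tool_rot: [-0.001, 0.958, 0.286, -0.001]
contact_force: [-0.7, 2.2, -3.9]
gripper_width: 0.195
t 6.03 x [ 0.6251 -0.2067  0.1764] F [-0.7  2.2 -3.9] w 0.195 q [-0.31  0.63  0.8   1.69 -0.51  1.05 -0.34]
[[0.836, 0.548, -0.002], [0.548, -0.836, 0.002], [-0.0, -0.003, -1.0]]
turn [-0.2  0.   0. ] then shift [-0.8  1.4 -0.5] | world d [ 0. -2.  0.]
```

```bash
python3 -m crank '[{"jaw":55,"x":0,"y":0,"z":0,"ax":0,"ay":0,"az":0},{"jaw":55,"x":0,"y":0,"z":0,"ax":0,"ay":0,"az":0},{"jaw":55,"x":0,"y":0,"z":-15,"ax":0,"ay":0,"az":0},{"jaw":100,"x":0,"y":0,"z":-45,"ax":0,"ay":0,"az":-10},{"jaw":100,"x":0,"y":0,"z":-50,"ax":0,"ay":0,"az":-10.6},{"jaw":100,"x":0,"y":0,"z":-35,"ax":0,"ay":0,"az":-10.6},{"jaw":100,"x":0,"y":0,"z":0,"ax":0,"ay":0,"az":-10.6},{"jaw":100,"x":0,"y":0,"z":0,"ax":0,"ay":0,"az":-10.6},{"jaw":100,"x":0,"y":0,"z":0,"ax":0,"ay":0,"az":-10.6},{"jaw":100,"x":0,"y":0,"z":0,"ax":0,"ay":0,"az":-10.6},{"jaw":100,"x":0,"y":0,"z":0,"ax":0,"ay":0,"az":-10.6},{"jaw":100,"x":0,"y":0,"z":0,"ax":0,"ay":0,"az":-10.6}]' 40
cat > chan.py <<'E'
import sys
from h import *
a=np.radians(11.8);yh=np.array([-np.sin(a),np.cos(a),0]);zt=np.array([0,0,-1.]);R=np.c_[np.cross(yh,zt),yh,zt]
state();go(np.array([.4733,.2494,float(sys.argv[1])]),R)
E
python3 chan.py .15
python3 - <<'E'
from h import *
p,d,c=snap('top');P=cloud(d,c);j=np.load('jig.npz')
W=(P.reshape(-1,3)-j['O'])@np.c_[j['X'],j['Y'],j['n']]*1000
k=(W[:,0]>60)&(W[:,0]<230)&(abs(W[:,1])<60)&(W[:,2]>12)&(W[:,2]<200)
b=W[k&(W[:,0]>160)];print('bar',np.percentile(b,[2,50,98],axis=0).round(1))
b=W[k&(W[:,0]<140)];print('arm',np.percentile(b,[2,50,98],axis=0).round(1))
E
```

```text
t: 7.52
eef_pos: [0.6254, -0.2087, 0.3237]
tool_rot: [0.001, 0.436, 0.9, -0.0]
contact_force: [0.5, -0.1, -0.0]
gripper_width: 1.001
t 7.53 x [ 0.6254 -0.2087  0.3237] F [ 0.5 -0.1 -0. ] w 1.001 q [-0.12  0.41  0.5   1.51 -0.2   1.27  1.07]
[[-0.62, 0.785, 0.002], [0.785, 0.62, -0.001], [-0.002, 0.001, -1.0]]
turn [ -0.    0.1 -63.5] then shift [ 55.2 479.6 173.7] | world d [-152.  458. -174.]
bar [[ 1.621e+02 -3.740e+01  2.670e+01]
 [ 2.017e+02 -1.000e-01  3.430e+01]
 [ 2.124e+02  3.760e+01  3.920e+01]]
arm [[ 91.1 -21.8  12.8]
 [112.    0.6  53.5]
 [138.7  21.  129.2]]
```

The clamp is open: the bar is at jig x ≈ 203 and z ≈ 27 mm, so about 1.69 rad. Now over the channel.

```bash
python3 -m crank '[{"jaw":100,"x":0,"y":0,"z":0,"ax":0,"ay":0,"az":-10.6},{"jaw":100,"x":0,"y":0,"z":0,"ax":0,"ay":0,"az":-10.6},{"jaw":100,"x":0,"y":0,"z":0,"ax":0,"ay":0,"az":-10.6},{"jaw":100,"x":0,"y":0,"z":0,"ax":0,"ay":0,"az":-10.6},{"jaw":100,"x":0,"y":0,"z":0,"ax":0,"ay":0,"az":-10.6},{"jaw":100,"x":0,"y":0,"z":0,"ax":0,"ay":0,"az":-10.5}]'
python3 -m crank '[{"jaw":100,"x":7,"y":60,"z":0,"ax":0,"ay":0,"az":0},{"jaw":100,"x":7,"y":60,"z":0,"ax":0,"ay":0,"az":0},{"jaw":100,"x":7,"y":60,"z":0,"ax":0,"ay":0,"az":0},{"jaw":100,"x":7,"y":60,"z":0,"ax":0,"ay":0,"az":0},{"jaw":100,"x":7,"y":60,"z":20,"ax":0,"ay":0,"az":0},{"jaw":100,"x":7,"y":60,"z":40,"ax":0,"ay":0,"az":0},{"jaw":100,"x":7,"y":60,"z":40,"ax":0,"ay":0,"az":0},{"jaw":100,"x":6,"y":60,"z":40,"ax":0,"ay":0,"az":0},{"jaw":100,"x":0,"y":0,"z":34,"ax":0,"ay":0,"az":0},{"jaw":100,"x":0,"y":0,"z":0,"ax":0,"ay":0,"az":0}]'
python3 chan.py .007
python3 - <<'E'
from h import *
p,d,c=snap('wrist');save('w1.png',p);P=cloud(d,c)
Q=P[(P[...,2]>.026)&(P[...,2]<.048)&(d>.05)&(abs(P[...,0]-.473)<.1)&(abs(P[...,1]-.249)<.08)]
print(cv2.minAreaRect(Q[:,:2].astype(np.float32)*1000),len(Q),np.median(Q[:,2]))
E
```

```text
t: 8.32
eef_pos: [0.6254, -0.2087, 0.3233]
tool_rot: [0.0, -0.101, 0.995, -0.001]
contact_force: [-0.4, -0.5, -0.4]
gripper_width: 1.006
t: 9.57
eef_pos: [0.4826, 0.2259, 0.1636]
tool_rot: [-0.002, -0.099, 0.995, -0.001]
contact_force: [1.0, -0.5, 0.2]
gripper_width: 1.003
t 9.57 x [0.4826 0.2259 0.1636] F [ 1.  -0.5  0.2] w 1.003 q [-0.57  0.33  0.02  1.96 -0.01  0.86  1.22]
[[-0.98, -0.198, -0.003], [-0.197, 0.98, -0.003], [0.004, -0.002, -1.0]]
turn [-0.1 -0.2 -0.4] then shift [  4.3  24.9 156.6] | world d [  -9.   24. -157.]
((482.34246826171875, 234.33145141601562), (130.39065551757812, 88.85618591308594), 11.732836723327637) 7755 0.03710647838298197
```

View pics/w1.png

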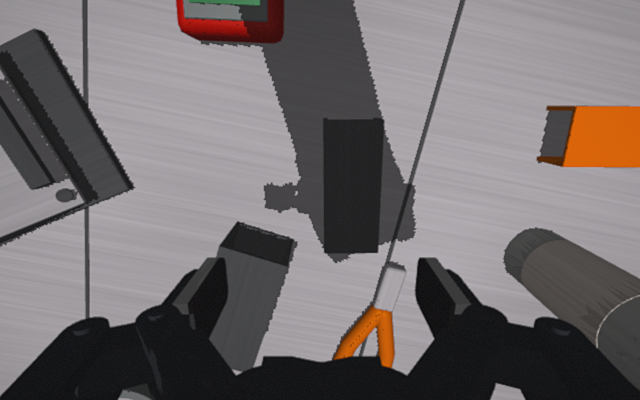

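The wrist view shows the channel at (352,185), the tube at lower left (255,300) and the pliers tip at (393,285). I'll take the centre from the connected component.

```bash
python3 - <<'E'
from h import *
p,d,c=snap('wrist');P=cloud(d,c)
m=(abs(P[...,2]-P[185,352,2])<.007);n,l=cv2.connectedComponents(m.astype(np.uint8));m=l==l[185,352]
print(cv2.minAreaRect(P[m][:,:2].astype(np.float32)*1000),P[m].mean(0),m.sum())
E
python3 chan.py .007
```

```text
((473.2893981933594, 252.23281860351562), (120.27710723876953, 49.99531936645508), 11.665328979492188) [0.46961898 0.25119105 0.03710015] 7657
t 9.68 x [0.485  0.2261 0.1663] F [-0.1  0.2  0.7] w 1.006 q [-0.57  0.32  0.02  1.96 -0.01  0.86  1.22]
[[-0.981, -0.196, 0.002], [-0.196, 0.981, 0.0], [-0.002, -0.0, -1.0]]
turn [-0.   0.1 -0.5] then shift [  6.6  25.2 159.3] | world d [ -12.   23. -159.]
```

```bash
python3 -m crank '[{"jaw":100,"x":6,"y":27,"z":20,"ax":0,"ay":0,"az":-0.4},{"jaw":100,"x":0,"y":0,"z":50,"ax":0,"ay":0,"az":0},{"jaw":100,"x":0,"y":0,"z":50,"ax":0,"ay":0,"az":0},{"jaw":100,"x":0,"y":0,"z":25,"ax":0,"ay":0,"az":0},{"jaw":100,"x":0,"y":0,"z":14,"ax":0,"ay":0,"az":0},{"jaw":100,"x":0,"y":0,"z":0,"ax":0,"ay":0,"az":0},{"jaw":0,"x":0,"y":0,"z":0,"ax":0,"ay":0,"az":0},{"jaw":0,"x":0,"y":0,"z":0,"ax":0,"ay":0,"az":0},{"jaw":0,"x":0,"y":0,"z":0,"ax":0,"ay":0,"az":0},{"jaw":0,"x":0,"y":0,"z":0,"ax":0,"ay":0,"az":0}]' 50
python3 chan.py .007
```

```text
t: 10.92
eef_pos: [0.4734, 0.2522, 0.0075]
tool_rot: [0.001, -0.103, 0.995, 0.0]
contact_force: [-0.3, -2.6, 6.9]
gripper_width: 0.578
t 10.93 x [0.4734 0.2522 0.0075] F [-0.3 -2.6  6.9] w 0.578 q [-0.6   0.57 -0.    2.04  0.    0.53  1.17]
[[-0.979, -0.206, 0.002], [-0.206, 0.979, 0.001], [-0.002, 0.0, -1.0]]
turn [0.  0.1 0.1] then shift [ 0.7 -2.7  0.5] | world d [-0. -3. -0.]
```

```bash
python3 -m crank '[{"jaw":0,"x":0,"y":0,"z":-15,"ax":0,"ay":0,"az":0},{"jaw":0,"x":0,"y":0,"z":-40,"ax":0,"ay":0,"az":0},{"jaw":0,"x":0,"y":0,"z":-60,"ax":0,"ay":0,"az":0},{"jaw":0,"x":0,"y":0,"z":-60,"ax":0,"ay":0,"az":0},{"jaw":0,"x":0,"y":0,"z":-60,"ax":0,"ay":0,"az":0},{"jaw":0,"x":0,"y":0,"z":-25,"ax":0,"ay":0,"az":0},{"jaw":0,"x":0,"y":0,"z":0,"ax":0,"ay":0,"az":0}]' 60
cat > place.py <<'E'
import sys
from h import *
j=np.load('jig.npz');n,X,Y,O=[j[k] for k in('n','X','Y','O')]
R=np.c_[np.cross(Y,-n),Y,-n]
x,r,o=pose();state();print('jig xyz of TCP mm',(np.c_[X,Y,n].T@(x-O)*1000).round(1),'F jig',(np.c_[X,Y,n].T@o['contact_force']).round(1))
a=np.array(list(map(float,sys.argv[1:4])))/1000
go(O+np.c_[X,Y,n]@a,R)
E
python3 place.py 8 6 80
```

```text
t: 11.8
eef_pos: [0.473, 0.2524, 0.2684]
tool_rot: [0.002, -0.104, 0.995, 0.001]
contact_force: [0.2, 0.1, -5.1]
gripper_width: 0.583
t 11.8 x [0.473  0.2524 0.2684] F [ 0.2  0.1 -5.1] w 0.583 q [-0.62  0.21  0.01  1.85 -0.    1.08  1.17]
[[-0.979, -0.206, 0.004], [-0.206, 0.979, 0.003], [-0.004, 0.002, -1.0]]
jig xyz of TCP mm [-165.9  148.9  323.5] F jig [-2.5  0.3 -4.4]
turn [ 18.2 -26.1  67. ] then shift [-173.9 -142.9  243.5] | world d [  29. -306. -124.]
```

```bash
python3 -m crank '[{"jaw":0,"x":0,"y":0,"z":0,"ax":2.6,"ay":-3.73,"az":9.57},{"jaw":0,"x":0,"y":0,"z":0,"ax":2.6,"ay":-3.73,"az":9.57},{"jaw":0,"x":0,"y":0,"z":0,"ax":2.6,"ay":-3.73,"az":9.57},{"jaw":0,"x":0,"y":0,"z":0,"ax":2.6,"ay":-3.73,"az":9.57},{"jaw":0,"x":0,"y":0,"z":0,"ax":2.6,"ay":-3.73,"az":9.57},{"jaw":0,"x":0,"y":0,"z":0,"ax":2.6,"ay":-3.73,"az":9.57},{"jaw":0,"x":0,"y":0,"z":0,"ax":2.6,"ay":-3.73,"az":9.57}]'
python3 -m crank '[{"jaw":0,"x":-29,"y":-24,"z":40,"ax":0,"ay":0,"az":0},{"jaw":0,"x":-29,"y":-24,"z":40,"ax":0,"ay":0,"az":0},{"jaw":0,"x":-29,"y":-24,"z":40,"ax":0,"ay":0,"az":0},{"jaw":0,"x":-29,"y":-24,"z":40,"ax":0,"ay":0,"az":0},{"jaw":0,"x":-29,"y":-24,"z":40,"ax":0,"ay":0,"az":0},{"jaw":0,"x":-29,"y":-23,"z":40,"ax":0,"ay":0,"az":0},{"jaw":0,"x":0,"y":0,"z":0,"ax":0,"ay":0,"az":0}]'
python3 place.py 6 4 8;  python3 - <<'E'
from h import *
j=np.load('jig.npz');M=np.c_[j['X'],j['Y'],j['n']]
p,d,c=snap('side');P=cloud(d,c);W=(P-j['O'])@M*1000
save('s2.png',cv2.resize(p[140:360,220:440],(550,550),interpolation=2))
dark=p.max(-1)<110
for zlo in (96,100):
  k=(W[...,2]>85)&(W[...,2]<125)&(abs(W[...,0])<85)&(abs(W[...,1])<45)&(d>0)
  print(np.percentile(W[k],[1,50,99],axis=0).round(1))
p,d,c=snap('top');W=(cloud(d,c)-j['O'])@M*1000
k=(W[...,2]>95)&(W[...,2]<125)&(abs(W[...,0])<90)&(abs(W[...,1])<45)&(d>0)
print(np.percentile(W[k],[1,50,99],axis=0).round(1))
E
```

```text
t: 12.68
eef_pos: [0.471, 0.2514, 0.264]
tool_rot: [0.227, 0.461, 0.849, -0.127]
contact_force: [0.4, -0.2, -3.4]
gripper_width: 0.573
t: 13.55
eef_pos: [0.4961, -0.0586, 0.1431]
tool_rot: [0.224, 0.461, 0.849, -0.129]
contact_force: [0.4, 0.3, -5.0]
gripper_width: 0.571
t 13.55 x [ 0.4961 -0.0586  0.1431] F [ 0.4  0.3 -5. ] w 0.571 q [-0.66  0.27  0.36  2.28  0.76  0.62 -0.37]
[[-0.474, 0.841, 0.261], [0.725, 0.541, -0.426], [-0.499, -0.013, -0.866]]
jig xyz of TCP mm [ 8.  -2.  78.6] F jig [-2.5  0.5 -4.4]
turn [-0.9 -0.  -0. ] then shift [ 2.   6.  70.6] | world d [ 23. -25. -62.]
[[-48.7 -41.7  85.4]
 [ 20.  -23.3 106.2]
 [ 69.5  33.4 124.5]]
[[-48.7 -41.7  85.4]
 [ 20.  -23.3 106.2]
 [ 69.5  33.4 124.5]]
[[ 11.8 -31.1  99.7]
 [ 40.   -0.3 108.4]
 [ 68.9  30.2 119.5]]
```

View pics/s2.png

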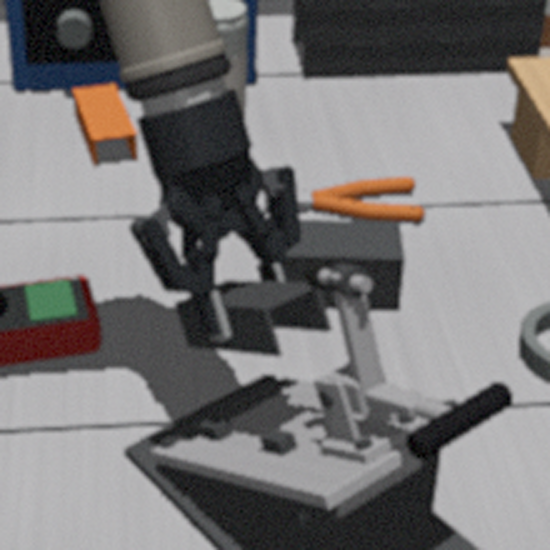

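The channel is held web up above the nest (crop px ~(255,300)), with the clamp arm upright behind it. I'll correct the y offset and tilt, then lower.

```bash
python3 -m crank '[{"jaw":0,"x":0,"y":6,"z":10,"ax":-0.9,"ay":0,"az":0},{"jaw":0,"x":0,"y":0,"z":25,"ax":0,"ay":0,"az":0},{"jaw":0,"x":0,"y":0,"z":15,"ax":0,"ay":0,"az":0},{"jaw":0,"x":0,"y":0,"z":0,"ax":0,"ay":0,"az":0},{"jaw":0,"x":0,"y":0,"z":0,"ax":0,"ay":0,"az":0}]'
python3 place.py 5 4 8
```

```text
t: 14.28
eef_pos: [0.5197, -0.0691, 0.1026]
tool_rot: [0.23, 0.456, 0.851, -0.118]
contact_force: [1.0, 1.0, -5.0]
gripper_width: 0.571
t 14.28 x [ 0.5197 -0.0691  0.1026] F [ 1.  1. -5.] w 0.571 q [-0.63  0.38  0.39  2.28  0.85  0.47 -0.44]
[[-0.477, 0.832, 0.284], [0.723, 0.555, -0.411], [-0.499, 0.009, -0.866]]
jig xyz of TCP mm [ 6.6 12.  32.7] F jig [-2.7  1.3 -4.2]
turn [ 0.7 -0.   0.2] then shift [ 1.6 -8.  24.7] | world d [ -1. -14. -22.]
```

```bash
python3 -m crank '[{"jaw":0,"x":0,"y":0,"z":0,"ax":0,"ay":0,"az":0},{"jaw":0,"x":0,"y":0,"z":0,"ax":0,"ay":0,"az":0}]' >/dev/null; python3 place.py 5 4 8;python3 -m crank '[{"jaw":0,"x":0,"y":0,"z":0,"ax":0,"ay":0,"az":0},{"jaw":0,"x":0,"y":0,"z":0,"ax":0,"ay":0,"az":0}]' >/dev/null; python3 place.py 5 4 8
```

```text
t 14.53 x [ 0.5197 -0.07    0.1029] F [ 0.3 -0.2 -3.9] w 0.576 q [-0.63  0.38  0.4   2.28  0.85  0.47 -0.44]
[[-0.476, 0.832, 0.284], [0.724, 0.554, -0.411], [-0.5, 0.01, -0.866]]
jig xyz of TCP mm [ 7.4 11.5 32.6] F jig [-1.6  0.2 -3.6]
turn [0.7 0.  0.1] then shift [ 2.4 -7.5 24.6] | world d [ -1. -13. -22.]
t 14.78 x [ 0.5196 -0.0704  0.1026] F [-0.4  0.7 -4.6] w 0.576 q [-0.63  0.38  0.4   2.28  0.85  0.47 -0.44]
[[-0.476, 0.833, 0.283], [0.724, 0.554, -0.412], [-0.5, 0.009, -0.866]]
jig xyz of TCP mm [ 7.5 11.2 32.2] F jig [-3.   0.1 -3.6]
turn [0.7 0.  0.1] then shift [ 2.5 -7.2 24.2] | world d [ -1. -12. -22.]
```

```bash
python3 -m crank '[{"jaw":0,"x":2,"y":-7,"z":0,"ax":0.7,"ay":0,"az":0.1},{"jaw":0,"x":0,"y":0,"z":15,"ax":0,"ay":0,"az":0},{"jaw":0,"x":0,"y":0,"z":0,"ax":0,"ay":0,"az":0},{"jaw":0,"x":0,"y":0,"z":0,"ax":0,"ay":0,"az":0},{"jaw":0,"x":0,"y":0,"z":0,"ax":0,"ay":0,"az":0}]'
python3 place.py 4 4 8
python3 - <<'E'
from h import *
j=np.load('jig.npz');M=np.c_[j['X'],j['Y'],j['n']]
p,d,c=snap('side');W=(cloud(d,c)-j['O'])@M*1000
save('s3.png',cv2.resize(p[230:350,250:410],(800,600),interpolation=2))
E
```

```text
t: 15.4
eef_pos: [0.5169, -0.079, 0.0887]
tool_rot: [0.227, 0.459, 0.85, -0.123]
contact_force: [-0.2, -0.0, -4.7]
gripper_width: 0.577
t 15.4 x [ 0.5169 -0.079   0.0887] F [-0.2 -0.  -4.7] w 0.577 q [-0.62  0.42  0.41  2.29  0.87  0.44 -0.47]
[[-0.475, 0.837, 0.273], [0.725, 0.548, -0.418], [-0.5, -0.001, -0.866]]
jig xyz of TCP mm [ 5.5  4.2 17.3] F jig [-2.5 -0.2 -4. ]
turn [-0.  0.  0.] then shift [ 1.5 -0.2  9.3] | world d [ 2. -3. -9.]
```

View pics/s3.png

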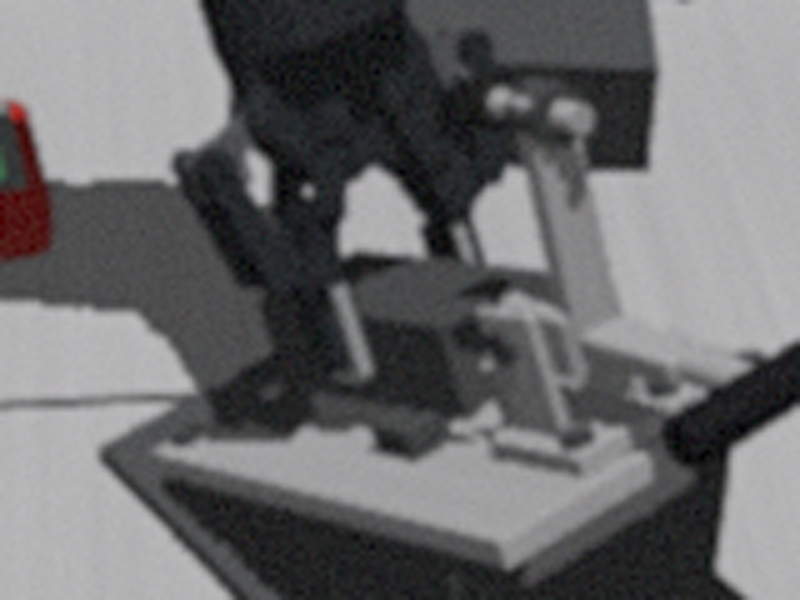

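The channel sits just over the nest, aligned, with the finger (crop px (355,340)) in the gap between the pads. Lower to the plate while watching the force.

```bash
python3 -m crank '[{"jaw":0,"x":0,"y":0,"z":5,"ax":0,"ay":0,"az":0},{"jaw":0,"x":0,"y":0,"z":4,"ax":0,"ay":0,"az":0},{"jaw":0,"x":0,"y":0,"z":0,"ax":0,"ay":0,"az":0},{"jaw":0,"x":0,"y":0,"z":0,"ax":0,"ay":0,"az":0}]'
python3 place.py 0 0 7.5
```

```text
t: 15.95
eef_pos: [0.5192, -0.083, 0.0805]
tool_rot: [0.227, 0.459, 0.85, -0.124]
contact_force: [0.2, 0.2, -5.5]
gripper_width: 0.575
t 15.95 x [ 0.5192 -0.083   0.0805] F [ 0.2  0.2 -5.5] w 0.575 q [-0.62  0.44  0.42  2.29  0.89  0.42 -0.49]
[[-0.475, 0.837, 0.273], [0.724, 0.547, -0.419], [-0.5, -0.001, -0.866]]
jig xyz of TCP mm [5.4 3.9 7.9] F jig [-2.8  0.3 -4.7]
turn [-0.1  0.   0. ] then shift [ 5.4 -3.9  0.4] | world d [-6.  2. -3.]
```

```bash
python3 -m crank '[{"jaw":0,"x":0,"y":0,"z":1.2,"ax":0,"ay":0,"az":0},{"jaw":0,"x":0,"y":0,"z":0,"ax":0,"ay":0,"az":0}]'
python3 place.py 0 0 7.5
python3 -m crank '[{"jaw":0,"x":2,"y":0,"z":0,"ax":0,"ay":0,"az":0},{"jaw":0,"x":2,"y":0,"z":0,"ax":0,"ay":0,"az":0},{"jaw":0,"x":0,"y":-2,"z":0,"ax":0,"ay":0,"az":0},{"jaw":0,"x":0,"y":0,"z":0,"ax":0,"ay":0,"az":0}]'
python3 place.py 0 0 7.5
```

```text
t: 16.2
eef_pos: [0.5195, -0.0832, 0.0799]
tool_rot: [0.228, 0.459, 0.85, -0.123]
contact_force: [-4.7, 3.9, 5.4]
gripper_width: 0.572
t 16.2 x [ 0.5195 -0.0832  0.0799] F [-4.7  3.9  5.4] w 0.572 q [-0.62  0.44  0.42  2.29  0.89  0.41 -0.49]
[[-0.475, 0.837, 0.273], [0.724, 0.548, -0.419], [-0.5, -0.001, -0.866]]
jig xyz of TCP mm [5.4 4.1 7.3] F jig [-2.3 -1.8  7.6]
turn [-0.  0.  0.] then shift [ 5.4 -4.1 -0.2] | world d [-6.  2. -2.]
t: 16.7
eef_pos: [0.5174, -0.081, 0.0783]
tool_rot: [0.228, 0.459, 0.85, -0.123]
contact_force: [2.0, 1.5, 5.5]
gripper_width: 0.579
t 16.7 x [ 0.5174 -0.081   0.0783] F [2.  1.5 5.5] w 0.579 q [-0.63  0.44  0.43  2.29  0.9   0.41 -0.5 ]
[[-0.474, 0.836, 0.275], [0.724, 0.549, -0.418], [-0.5, 0.001, -0.866]]
jig xyz of TCP mm [2.  3.5 7.3] F jig [2.6 2.5 4.8]
turn [0.1 0.1 0. ] then shift [ 2.  -3.5 -0.2] | world d [-4. -0. -1.]
```

```bash
python3 -m crank '[{"jaw":0,"x":1.5,"y":0,"z":0,"ax":0,"ay":0,"az":0},{"jaw":0,"x":1,"y":-1,"z":0,"ax":0,"ay":0,"az":0},{"jaw":0,"x":0,"y":-1.5,"z":0,"ax":0,"ay":0,"az":0},{"jaw":0,"x":0,"y":0,"z":0,"ax":0,"ay":0,"az":0}]'
python3 place.py 0 0 7.5
```

```text
t: 17.2
eef_pos: [0.5153, -0.08, 0.0772]
tool_rot: [0.229, 0.459, 0.85, -0.122]
contact_force: [5.6, 2.2, 3.1]
gripper_width: 0.576
t 17.2 x [ 0.5153 -0.08    0.0772] F [5.6 2.2 3.1] w 0.576 q [-0.63  0.44  0.43  2.3   0.91  0.4  -0.52]
[[-0.474, 0.836, 0.277], [0.724, 0.549, -0.417], [-0.5, 0.003, -0.866]]
jig xyz of TCP mm [-0.4  2.3  7.4] F jig [2.6 6.  2.1]
turn [0.2 0.1 0. ] then shift [-0.4 -2.3 -0.1] | world d [-2. -1.  0.]
```

```bash
python3 -m crank '[{"jaw":0,"x":1,"y":0,"z":0,"ax":0,"ay":0,"az":0},{"jaw":0,"x":0,"y":-1.5,"z":0,"ax":0,"ay":0,"az":0},{"jaw":0,"x":0,"y":0,"z":0,"ax":0,"ay":0,"az":0}]'
python3 place.py 0 0 7.5
python3 -m crank '[{"jaw":0,"x":1,"y":0,"z":0,"ax":0,"ay":0,"az":0},{"jaw":0,"x":0,"y":-1.5,"z":0,"ax":0,"ay":0,"az":0},{"jaw":0,"x":0,"y":0,"z":0,"ax":0,"ay":0,"az":0}]'
python3 place.py 0 0 7.5
python3 - <<'E'
from h import *
j=np.load('jig.npz');M=np.c_[j['X'],j['Y'],j['n']]
for nm in('top','side'):
    p,d,c=snap(nm);W=(cloud(d,c)-j['O'])@M*1000
    k=(abs(W[...,2]-36)<5)&(W[...,0]>-75)&(W[...,0]<68)&(abs(W[...,1])<32)&(d>0)
    q=W[k];print(nm,len(q),np.percentile(q,[1,50,99],axis=0).round(1)); 
    save(nm+'4.png',p)
E
```

```text
t: 17.58
eef_pos: [0.5149, -0.0795, 0.077]
tool_rot: [0.229, 0.459, 0.85, -0.121]
contact_force: [9.9, 0.1, -1.3]
gripper_width: 0.575
t 17.57 x [ 0.5149 -0.0795  0.077 ] F [ 9.9  0.1 -1.3] w 0.575 q [-0.64  0.44  0.43  2.3   0.91  0.4  -0.52]
[[-0.474, 0.835, 0.279], [0.725, 0.55, -0.415], [-0.5, 0.006, -0.866]]
jig xyz of TCP mm [-1.   2.2  7.5] F jig [ 4.   8.3 -3.8]
turn [ 0.4  0.1 -0. ] then shift [-1.  -2.2 -0. ] | world d [-1. -2.  1.]
t: 17.95
eef_pos: [0.5142, -0.0787, 0.0765]
tool_rot: [0.23, 0.459, 0.85, -0.119]
contact_force: [13.3, 1.6, -4.1]
gripper_width: 0.574
t 17.95 x [ 0.5142 -0.0787  0.0765] F [13.3  1.6 -4.1] w 0.574 q [-0.64  0.44  0.43  2.3   0.92  0.39 -0.53]
[[-0.474, 0.835, 0.281], [0.725, 0.551, -0.414], [-0.5, 0.008, -0.866]]
jig xyz of TCP mm [-2.1  2.2  7.6] F jig [ 3.1 12.  -6.5]
turn [ 0.5  0.  -0. ] then shift [-2.1 -2.2  0.1] | world d [-1. -3.  1.]
top 483 [[  4.7 -24.6  31.6]
 [ 32.8   0.   36.1]
 [ 59.9  25.   40.7]]
side 518 [[-58.7 -31.1  31.2]
 [ 10.9  -2.8  36.4]
 [ 59.6  28.2  40.3]]
```

```bash
python3 -m crank '[{"jaw":0,"x":0,"y":2,"z":0,"ax":0.3,"ay":0,"az":0},{"jaw":0,"x":1.5,"y":0,"z":0,"ax":0,"ay":0,"az":0},{"jaw":0,"x":1.5,"y":0,"z":0,"ax":0,"ay":0,"az":0},{"jaw":0,"x":0,"y":0,"z":0,"ax":0,"ay":0,"az":0}]'
python3 place.py 0 0 7.5
```

```text
t: 18.55
eef_pos: [0.5141, -0.0784, 0.076]
tool_rot: [0.229, 0.46, 0.849, -0.124]
contact_force: [12.7, -4.7, 4.9]
gripper_width: 0.579
t 18.55 x [ 0.5141 -0.0784  0.076 ] F [12.7 -4.7  4.9] w 0.579 q [-0.64  0.45  0.43  2.3   0.91  0.41 -0.53]
[[-0.472, 0.838, 0.275], [0.724, 0.546, -0.421], [-0.503, 0.0, -0.864]]
jig xyz of TCP mm [-2.6  2.3  7.3] F jig [11.9  8.1 -1.2]
turn [-0.   0.2 -0.1] then shift [-2.6 -2.3 -0.2] | world d [-1. -3.  1.]
```

Forces now build on both axes without motion (x 12 N, y 8 N), so it is flush with the stop and the pads. Relax, release and retreat straight out.

```bash
python3 -m crank '[{"jaw":0,"x":-2,"y":1,"z":0,"ax":0,"ay":0,"az":0},{"jaw":0,"x":0,"y":0,"z":0,"ax":0,"ay":0,"az":0},{"jaw":85,"x":0,"y":0,"z":0,"ax":0,"ay":0,"az":0},{"jaw":85,"x":0,"y":0,"z":0,"ax":0,"ay":0,"az":0},{"jaw":85,"x":0,"y":0,"z":0,"ax":0,"ay":0,"az":0},{"jaw":85,"x":0,"y":0,"z":-10,"ax":0,"ay":0,"az":0},{"jaw":85,"x":0,"y":0,"z":-40,"ax":0,"ay":0,"az":0},{"jaw":85,"x":0,"y":0,"z":-60,"ax":0,"ay":0,"az":0},{"jaw":85,"x":0,"y":0,"z":-60,"ax":0,"ay":0,"az":0},{"jaw":85,"x":0,"y":0,"z":0,"ax":0,"ay":0,"az":0}]'
python3 place.py 0 0 180
python3 - <<'E'
from h import *
j=np.load('jig.npz');M=np.c_[j['X'],j['Y'],j['n']]
for nm in('side','wrist'):
    p,d,c=snap(nm);W=(cloud(d,c)-j['O'])@M*1000
    save(nm+'5.png',p if nm=='wrist' else cv2.resize(p[250:360,260:420],(800,550),interpolation=2))
    k=(abs(W[...,2]-36)<6)&(W[...,0]>-75)&(W[...,0]<66)&(abs(W[...,1])<34)&(d>0)
    q=W[k]; print(nm,len(q),np.percentile(q,[1,50,99],axis=0).round(1),cv2.minAreaRect(q[:,:2].astype(np.float32)))
    A=np.c_[q[:,:2],np.ones(len(q))];print(' tilt',np.linalg.lstsq(A,q[:,2],rcond=None)[0].round(3))
E
```

```text
t: 19.8
eef_pos: [0.4668, -0.0043, 0.2257]
tool_rot: [0.228, 0.459, 0.85, -0.121]
contact_force: [-0.2, 0.4, -0.1]
gripper_width: 0.851
t 19.8 x [ 0.4668 -0.0043  0.2257] F [-0.2  0.4 -0.1] w 0.851 q [-0.77  0.07  0.29  2.24  0.66  0.89 -0.34]
[[-0.474, 0.836, 0.276], [0.726, 0.549, -0.415], [-0.499, 0.003, -0.867]]
jig xyz of TCP mm [ -4.    3.2 180.9] F jig [-0.4  0.1  0.1]
turn [ 0.2 -0.1 -0. ] then shift [-4.  -3.2  0.9] | world d [-1. -5.  1.]
side 595 [[-60.1 -25.3  30.3]
 [  3.4  -7.   36. ]
 [ 58.5  24.   37.3]] ((-0.5869369506835938, -0.34508705139160156), (52.252925872802734, 122.52974700927734), 87.84149169921875)
 tilt [-1.0000e-03  4.4000e-02  3.5773e+01]
wrist 6892 [[-61.4 -22.5  35.5]
 [ -8.    1.7  37.2]
 [ 55.9  26.4  38.8]] ((-2.2843475341796875, 1.9468040466308594), (50.13508987426758, 119.92533111572266), 89.8797836303711)
 tilt [ 0.000e+00 -2.000e-03  3.717e+01]
```

View pics/wrist5.png

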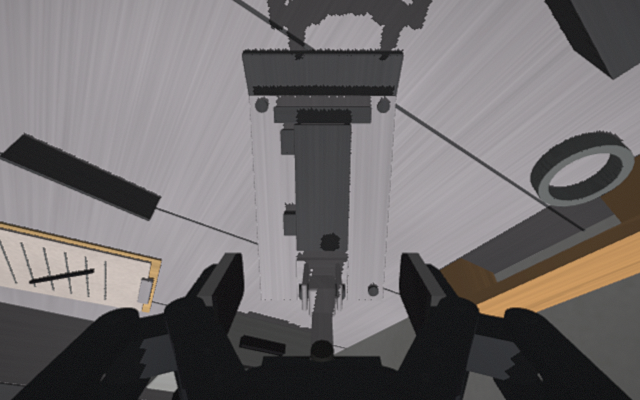

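The wrist view shows the channel (290-352, 122-262) against the stop (y≈110-122) and both pads (left, x≈293). I'll check the gaps against the stop and pads measured in this same view.

```bash
python3 - <<'E'
from h import *
j=np.load('jig.npz');M=np.c_[j['X'],j['Y'],j['n']]
p,d,c=snap('wrist');W=(cloud(d,c)-j['O'])@M*1000;W=W[d>0]
s=W[(abs(W[:,2]-16.5)<4)&(W[:,0]<-55)&(W[:,0]>-85)&(abs(W[:,1])<40)]
print('stop face x',np.percentile(s[:,0],[90,97,99.5]).round(1),len(s))
for a,b in((25,60),(-60,-25)):
    q=W[(abs(W[:,2]-13)<3)&(W[:,0]>a)&(W[:,0]<b)&(W[:,1]<-15)&(W[:,1]>-50)];print('pad y',np.percentile(q[:,1],[1,50,90,98]).round(1),'x',np.percentile(q[:,0],[2,98]).round(1))
q=W[(abs(W[:,2]-37)<3)&(abs(W[:,0])<66)&(abs(W[:,1])<34)];print('chan',np.percentile(q,[.2,99.8],axis=0).round(1))
E
python3 bar.py 1.69 .16
```

```text
stop face x [-63.9 -63.  -55.5] 1500
pad y [-38.1 -31.7 -26.6 -25.5] x [27.5 50.4]
pad y [-37.8 -31.4 -26.5 -25.5] x [-56.3 -33. ]
chan [[-62.3 -23.   34.9]
 [ 57.5  26.8  39.1]]
t 19.95 x [ 0.465  -0.0078  0.2217] F [ 0.6 -0.7  0.4] w 0.852 q [-0.77  0.08  0.3   2.25  0.66  0.88 -0.34]
[[-0.475, 0.838, 0.268], [0.725, 0.545, -0.422], [-0.5, -0.006, -0.866]]
turn [23.2 23.8 87.7] then shift [  24.3  255.1 -116.2] | world d [ 160. -200.  116.]
```

Measured together, the channel is within 1 mm of the stop and centred in the pad gap. The pads' inner edge is hidden by the web, but the 12 N push showed contact there. Next is the T-bar: back off, turn the tool vertical and move over it.

```bash
python3 -m crank '[{"jaw":85,"x":0,"y":0,"z":-50,"ax":0,"ay":0,"az":0},{"jaw":60,"x":0,"y":0,"z":0,"ax":2.58,"ay":2.64,"az":9.74},{"jaw":60,"x":0,"y":0,"z":0,"ax":2.58,"ay":2.64,"az":9.74},{"jaw":60,"x":0,"y":0,"z":0,"ax":2.58,"ay":2.64,"az":9.74},{"jaw":60,"x":0,"y":0,"z":0,"ax":2.58,"ay":2.64,"az":9.74},{"jaw":60,"x":0,"y":0,"z":0,"ax":2.58,"ay":2.64,"az":9.74},{"jaw":60,"x":0,"y":0,"z":0,"ax":2.58,"ay":2.64,"az":9.74},{"jaw":60,"x":0,"y":0,"z":0,"ax":2.58,"ay":2.64,"az":9.74},{"jaw":60,"x":0,"y":0,"z":0,"ax":2.58,"ay":2.64,"az":9.74},{"jaw":60,"x":0,"y":0,"z":0,"ax":2.58,"ay":2.64,"az":9.74},{"jaw":60,"x":0,"y":0,"z":0,"ax":0,"ay":0,"az":0},{"jaw":60,"x":0,"y":0,"z":0,"ax":0,"ay":0,"az":0}]'
python3 bar.py 1.69 .1
```

```text
t: 21.45
eef_pos: [0.4518, 0.0135, 0.2645]
tool_rot: [0.001, 0.958, 0.287, -0.001]
contact_force: [0.2, -0.1, 0.0]
gripper_width: 0.605
t 21.45 x [0.4518 0.0135 0.2645] F [ 0.2 -0.1  0. ] w 0.605 q [-0.62  0.06  0.48  2.05 -0.03  1.05 -1.12]
[[0.835, 0.55, -0.002], [0.55, -0.835, -0.002], [-0.003, 0.001, -1.0]]
turn [0.  0.2 0.2] then shift [ 23.6 280.2 -13.4] | world d [ 173. -222.   13.]
```

```bash
python3 -m crank '[{"jaw":60,"x":0,"y":0,"z":-50,"ax":0,"ay":0,"az":0},{"jaw":60,"x":5,"y":56,"z":0,"ax":0,"ay":0,"az":0},{"jaw":60,"x":5,"y":56,"z":0,"ax":0,"ay":0,"az":0},{"jaw":60,"x":5,"y":56,"z":0,"ax":0,"ay":0,"az":0},{"jaw":60,"x":5,"y":56,"z":0,"ax":0,"ay":0,"az":0},{"jaw":60,"x":4,"y":56,"z":0,"ax":0,"ay":0.2,"az":0.2},{"jaw":60,"x":0,"y":0,"z":30,"ax":0,"ay":0,"az":0},{"jaw":60,"x":0,"y":0,"z":0,"ax":0,"ay":0,"az":0},{"jaw":60,"x":0,"y":0,"z":0,"ax":0,"ay":0,"az":0}]'
python3 bar.py 1.69 0
```

```text
t: 22.58
eef_pos: [0.6261, -0.2061, 0.2858]
tool_rot: [-0.001, 0.958, 0.285, 0.001]
contact_force: [1.1, -0.4, 0.2]
gripper_width: 0.6
t 22.57 x [ 0.6261 -0.2061  0.2858] F [ 1.1 -0.4  0.2] w 0.6 q [-0.21  0.46  0.63  1.57 -0.29  1.21 -0.52]
[[0.837, 0.547, 0.003], [0.547, -0.837, 0.002], [0.003, -0.0, -1.0]]
turn [-0.  -0.2 -0. ] then shift [ -2.    0.9 107.9] | world d [  -1.   -2. -108.]
```

```bash
python3 -m crank '[{"jaw":60,"x":-1,"y":1,"z":55,"ax":0,"ay":0,"az":0},{"jaw":60,"x":0,"y":0,"z":35,"ax":0,"ay":0,"az":0},{"jaw":60,"x":0,"y":0,"z":17,"ax":0,"ay":0,"az":0},{"jaw":60,"x":0,"y":0,"z":0,"ax":0,"ay":0,"az":0},{"jaw":0,"x":0,"y":0,"z":0,"ax":0,"ay":0,"az":0},{"jaw":0,"x":0,"y":0,"z":0,"ax":0,"ay":0,"az":0},{"jaw":0,"x":0,"y":0,"z":0,"ax":0,"ay":0,"az":0},{"jaw":0,"x":0,"y":0,"z":0,"ax":0,"ay":0,"az":0}]' 40
python3 bar.py 1.69 0
```

```text
t: 23.58
eef_pos: [0.6256, -0.2067, 0.18]
tool_rot: [-0.002, 0.959, 0.285, 0.002]
contact_force: [-5.5, 6.2, 6.9]
gripper_width: 0.192
t 23.57 x [ 0.6256 -0.2067  0.18  ] F [-5.5  6.2  6.9] w 0.192 q [-0.18  0.56  0.58  1.68 -0.36  1.02 -0.47]
[[0.838, 0.546, 0.002], [0.546, -0.838, 0.005], [0.005, -0.003, -1.0]]
turn [-0.2 -0.3 -0.1] then shift [-1.2  0.7  2.1] | world d [-1. -1. -2.]
```

Gripped. Swing it shut along the arc, in two stages.

```bash
python3 -m crank '[{"jaw":0,"x":0,"y":-4.5,"z":-9.4,"ax":0,"ay":0,"az":0},{"jaw":0,"x":0,"y":-5.4,"z":-9.1,"ax":0,"ay":0,"az":0},{"jaw":0,"x":0,"y":-6.3,"z":-8.3,"ax":0,"ay":0,"az":0},{"jaw":0,"x":0,"y":-7.2,"z":-7.8,"ax":0,"ay":0,"az":0},{"jaw":0,"x":0,"y":-7.8,"z":-6.9,"ax":0,"ay":0,"az":0},{"jaw":0,"x":0,"y":-8.5,"z":-6.1,"ax":0,"ay":0,"az":0},{"jaw":0,"x":0,"y":-9.1,"z":-5.3,"ax":0,"ay":0,"az":0},{"jaw":0,"x":0,"y":-9.5,"z":-4.4,"ax":0,"ay":0,"az":0},{"jaw":0,"x":0,"y":-10,"z":-3.3,"ax":0,"ay":0,"az":0},{"jaw":0,"x":0,"y":-10.2,"z":-2.4,"ax":0,"ay":0,"az":0}]' 40
python3 bar.py .7 0
python3 -m crank '[{"jaw":0,"x":0,"y":-10.4,"z":-1.3,"ax":0,"ay":0,"az":0},{"jaw":0,"x":0,"y":-10.5,"z":-0.3,"ax":0,"ay":0,"az":0},{"jaw":0,"x":0,"y":-10.4,"z":0.8,"ax":0,"ay":0,"az":0},{"jaw":0,"x":0,"y":-10.4,"z":1.8,"ax":0,"ay":0,"az":0},{"jaw":0,"x":0,"y":0,"z":0,"ax":0,"ay":0,"az":0}]' 40
python3 bar.py .3 0
```

```text
t: 24.82
eef_pos: [0.5884, -0.1494, 0.248]
tool_rot: [0.007, 0.959, 0.282, 0.008]
contact_force: [8.6, -11.7, 15.0]
gripper_width: 0.191
t 24.82 x [ 0.5884 -0.1494  0.248 ] F [  8.6 -11.7  15. ] w 0.191 q [-0.34  0.39  0.64  1.76 -0.26  1.06 -0.61]
[[0.84, 0.542, 0.02], [0.542, -0.84, -0.008], [0.013, 0.017, -1.0]]
turn [ 1.  -0.7 -0.4] then shift [-1.5 -9.   8.1] | world d [-6.  7. -8.]
t: 25.45
eef_pos: [0.5639, -0.1114, 0.2475]
tool_rot: [0.003, 0.959, 0.283, 0.007]
contact_force: [-2.8, -3.2, 27.5]
gripper_width: 0.19
t 25.45 x [ 0.5639 -0.1114  0.2475] F [-2.8 -3.2 27.5] w 0.19 q [-0.42  0.33  0.64  1.83 -0.23  1.04 -0.69]
[[0.84, 0.543, 0.015], [0.543, -0.84, -0.001], [0.012, 0.009, -1.0]]
turn [ 0.5 -0.7 -0.3] then shift [-1.8 -5.5  8.5] | world d [-4.  4. -8.]
```

The bar is held at about 0.35 rad, but it has slipped about 8 mm toward the fingertips and now pushes up on the tool with 27 N. Re-grip: open, go down 8 mm, close.

```bash
python3 -m crank '[{"jaw":45,"x":0,"y":0,"z":-2,"ax":0,"ay":0,"az":0},{"jaw":45,"x":0,"y":0,"z":0,"ax":0,"ay":0,"az":0},{"jaw":45,"x":0,"y":0,"z":0,"ax":0,"ay":0,"az":0}]' 40
python3 bar.py .35 0
python3 - <<'E'
from h import *
j=np.load('jig.npz');M=np.c_[j['X'],j['Y'],j['n']]
p,d,c=snap('side');W=(cloud(d,c)-j['O'])@M*1000
save('s6.png',cv2.resize(p[180:350,230:430],(700,595),interpolation=2))
q=W[(d>0)&(W[...,2]>120)&(W[...,2]<155)&(W[...,0]>90)&(W[...,0]<180)&(W[...,1]<0)&(W[...,1]>-40)];print(np.percentile(q,[2,50,98],axis=0).round(1),len(q))
E
```

```text
t: 25.82
eef_pos: [0.5598, -0.1077, 0.2423]
tool_rot: [-0.001, 0.959, 0.284, 0.001]
contact_force: [0.2, 0.1, -0.3]
gripper_width: 0.453
t 25.82 x [ 0.5598 -0.1077  0.2423] F [ 0.2  0.1 -0.3] w 0.453 q [-0.42  0.33  0.63  1.83 -0.23  1.05 -0.69]
[[0.838, 0.545, 0.002], [0.545, -0.838, 0.002], [0.003, -0.0, -1.0]]
turn [-0.  -0.2 -0.2] then shift [-0.3  5.   2.3] | world d [ 2. -4. -2.]
[[129.8 -39.5 121.9]
 [141.4 -21.7 139.4]
 [145.5  -1.3 147.1]] 291
```

View pics/s6.png

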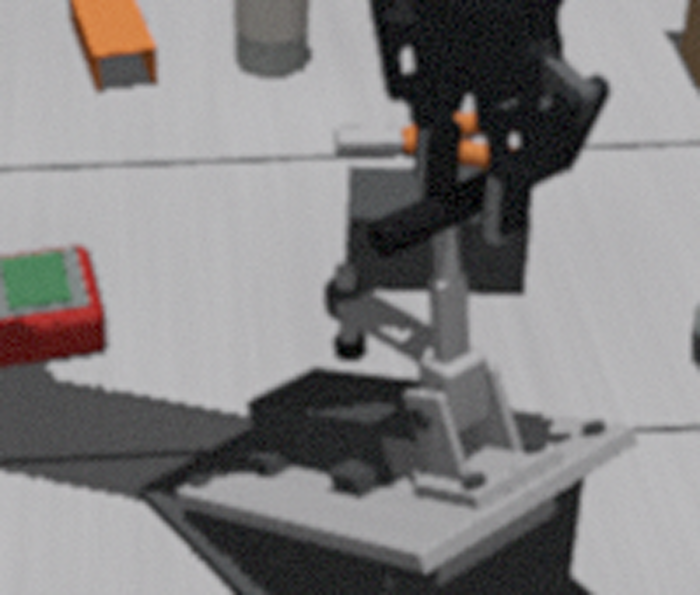

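The jaws are open around the bar and the lever is at about 0.38 rad. The channel lies undisturbed below it. Regrip and swing home.

```bash
python3 -m crank '[{"jaw":45,"x":0,"y":6,"z":3,"ax":0,"ay":0,"az":0},{"jaw":0,"x":0,"y":0,"z":0,"ax":0,"ay":0,"az":0},{"jaw":0,"x":0,"y":0,"z":0,"ax":0,"ay":0,"az":0},{"jaw":0,"x":0,"y":0,"z":0,"ax":0,"ay":0,"az":0},{"jaw":0,"x":0,"y":-7.5,"z":1.5,"ax":0,"ay":0,"az":0},{"jaw":0,"x":0,"y":-7.8,"z":2.4,"ax":0,"ay":0,"az":0},{"jaw":0,"x":0,"y":-9.8,"z":3.8,"ax":0,"ay":0,"az":0},{"jaw":0,"x":0,"y":0,"z":0,"ax":0,"ay":0,"az":0}]' 40
python3 bar.py .1 0
```

```text
t: 26.88
eef_pos: [0.551, -0.094, 0.2334]
tool_rot: [0.002, 0.959, 0.284, 0.003]
contact_force: [-1.3, -4.6, 7.2]
gripper_width: 0.194
t 26.88 x [ 0.551  -0.094   0.2334] F [-1.3 -4.6  7.2] w 0.194 q [-0.45  0.32  0.63  1.87 -0.22  1.01 -0.72]
[[0.839, 0.544, 0.007], [0.544, -0.839, -0.001], [0.005, 0.005, -1.0]]
turn [ 0.3 -0.3 -0.2] then shift [-0.5 -3.7  1.1] | world d [-2.  3. -1.]
```

```bash
python3 -m crank '[{"jaw":0,"x":0,"y":-4.7,"z":2.2,"ax":0,"ay":0,"az":0},{"jaw":0,"x":0,"y":-4.6,"z":2.5,"ax":0,"ay":0,"az":0},{"jaw":0,"x":0,"y":-3,"z":1.7,"ax":0,"ay":0,"az":0},{"jaw":0,"x":0,"y":0,"z":0,"ax":0,"ay":0,"az":0}]' 40
python3 bar.py 0 0
python3 -m crank '[{"jaw":0,"x":0,"y":-3,"z":1.7,"ax":0,"ay":0,"az":0},{"jaw":0,"x":0,"y":0,"z":0,"ax":0,"ay":0,"az":0}]' 40
python3 bar.py 0 0
```

```text
t: 27.38
eef_pos: [0.5451, -0.0848, 0.2275]
tool_rot: [0.003, 0.959, 0.283, 0.004]
contact_force: [-0.4, -8.1, 8.7]
gripper_width: 0.197
t 27.38 x [ 0.5451 -0.0848  0.2275] F [-0.4 -8.1  8.7] w 0.197 q [-0.47  0.31  0.63  1.9  -0.21  0.99 -0.74]
[[0.839, 0.544, 0.009], [0.544, -0.839, -0.003], [0.006, 0.007, -1.0]]
turn [ 0.4 -0.4 -0.3] then shift [-0.7 -2.2 -0. ] | world d [-2.  1.  0.]
t: 27.62
eef_pos: [0.5437, -0.0827, 0.2258]
tool_rot: [0.003, 0.959, 0.283, 0.004]
contact_force: [0.6, -8.1, 7.8]
gripper_width: 0.198
t 27.62 x [ 0.5437 -0.0827  0.2258] F [ 0.6 -8.1  7.8] w 0.198 q [-0.47  0.31  0.63  1.9  -0.21  0.99 -0.75]
[[0.84, 0.543, 0.01], [0.543, -0.84, -0.003], [0.007, 0.008, -1.0]]
turn [ 0.4 -0.4 -0.3] then shift [-0.7  0.3 -1.7] | world d [-0. -1.  2.]
```

```bash
python3 -m crank '[{"jaw":0,"x":0,"y":-3,"z":1.7,"ax":0,"ay":0,"az":0},{"jaw":0,"x":0,"y":0,"z":0,"ax":0,"ay":0,"az":0}]' 40
python3 bar.py 0 0
python3 -m crank '[{"jaw":0,"x":0,"y":-2.5,"z":1.4,"ax":0,"ay":0,"az":0},{"jaw":0,"x":0,"y":0,"z":0,"ax":0,"ay":0,"az":0}]' 40
python3 bar.py 0 0
```

```text
t: 27.88
eef_pos: [0.5433, -0.0819, 0.2253]
tool_rot: [0.004, 0.959, 0.283, 0.006]
contact_force: [1.7, -12.0, 12.0]
gripper_width: 0.199
t 27.88 x [ 0.5433 -0.0819  0.2253] F [  1.7 -12.   12. ] w 0.199 q [-0.48  0.31  0.63  1.91 -0.21  0.98 -0.75]
[[0.84, 0.542, 0.013], [0.542, -0.84, -0.005], [0.008, 0.011, -1.0]]
turn [ 0.6 -0.5 -0.4] then shift [-0.7  1.2 -2.2] | world d [ 0. -1.  2.]
t: 28.12
eef_pos: [0.5434, -0.0819, 0.2252]
tool_rot: [0.006, 0.959, 0.282, 0.007]
contact_force: [3.5, -16.4, 17.2]
gripper_width: 0.197
t 28.12 x [ 0.5434 -0.0819  0.2252] F [  3.5 -16.4  17.2] w 0.197 q [-0.48  0.3   0.63  1.91 -0.21  0.98 -0.76]
[[0.841, 0.541, 0.017], [0.541, -0.841, -0.007], [0.01, 0.015, -1.0]]
turn [ 0.9 -0.6 -0.4] then shift [-0.8  1.2 -2.3] | world d [-0. -1.  2.]
```

The end stop is reached: no more motion while the force rises. Release and lift straight off.

```bash
python3 -m crank '[{"jaw":65,"x":0,"y":0,"z":0,"ax":0,"ay":0,"az":0},{"jaw":65,"x":0,"y":0,"z":0,"ax":0,"ay":0,"az":0},{"jaw":65,"x":0,"y":3,"z":0,"ax":0,"ay":0,"az":0},{"jaw":65,"x":0,"y":0,"z":-15,"ax":0,"ay":0,"az":0},{"jaw":65,"x":0,"y":0,"z":-40,"ax":0,"ay":0,"az":0},{"jaw":65,"x":0,"y":0,"z":-60,"ax":0,"ay":0,"az":0},{"jaw":65,"x":0,"y":0,"z":-30,"ax":0,"ay":0,"az":0},{"jaw":65,"x":0,"y":60,"z":0,"ax":0,"ay":0,"az":0},{"jaw":65,"x":0,"y":60,"z":0,"ax":0,"ay":0,"az":0},{"jaw":65,"x":0,"y":60,"z":0,"ax":0,"ay":0,"az":0},{"jaw":65,"x":0,"y":0,"z":0,"ax":0,"ay":0,"az":0},{"jaw":65,"x":0,"y":0,"z":0,"ax":0,"ay":0,"az":0}]'
python3 - <<'E'
from h import *
state()
j=np.load('jig.npz');M=np.c_[j['X'],j['Y'],j['n']]
for nm in('top','side'):
    p,d,c=snap(nm);W=(cloud(d,c)-j['O'])@M*1000;W=W[d>0]
    b=W[(W[:,2]>128)&(W[:,2]<165)&(W[:,0]>60)&(W[:,0]<150)&(abs(W[:,1])<45)];print(nm,'bar',np.percentile(b,[2,50,98],axis=0).round(1))
    a=W[(W[:,0]>20)&(W[:,0]<70)&(abs(W[:,1])<7)&(W[:,2]>41)&(W[:,2]<100)];print(' arm',np.polyfit(a[:,0],a[:,2],1).round(3),len(a))
    k=(abs(W[:,2]-36)<3)&(W[:,0]>-70)&(W[:,0]<66)&(abs(W[:,1])<34);q=W[k];print(' chan',np.percentile(q,[1,99],axis=0).round(1),len(q))
    save(nm+'7.png',p)
    A=cv2.resize(p[120:260,350:490] if nm=='top' else p[200:360,250:410],(400,400),interpolation=2)
    im=A if nm=='top' else np.hstack([im,A])
save('end.png',im)
E
```

```text
t: 29.62
eef_pos: [0.6377, -0.2277, 0.3658]
tool_rot: [-0.001, 0.959, 0.284, 0.001]
contact_force: [-0.3, 1.3, -0.1]
gripper_width: 0.651
t 29.62 x [ 0.6377 -0.2277  0.3658] F [-0.3  1.3 -0.1] w 0.651 q [-0.21  0.46  0.71  1.41 -0.3   1.38 -0.49]
[[0.839, 0.545, 0.002], [0.545, -0.839, 0.002], [0.003, -0.0, -1.0]]
top bar [[ 92.1 -36.8 144.9]
 [101.6   0.8 152.4]
 [108.3  38.6 156.5]]
 arm [-0.192 78.196] 137
 chan [[-59.4 -24.   33.2]
 [ 58.3  25.1  38.8]] 650
side bar [[ 95.7 -39.2 130.1]
 [104.7  -3.3 146.3]
 [108.2  37.1 154.1]]
 arm [ 0.084 62.724] 144
 chan [[-59.9 -25.3  33.1]
 [ 58.4  24.   38. ]] 471
```

View pics/end.png

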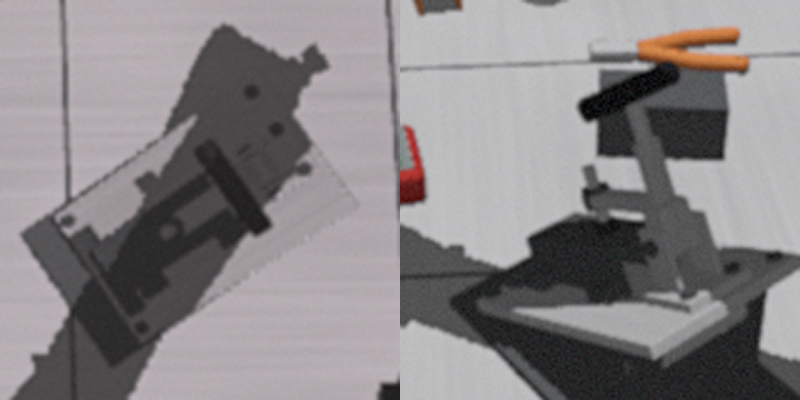

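The clamp is shut: the T-bar is centred at jig x ≈ 100 mm, level with the hinge, so about 0 rad. The foot is on the web, the channel is in its nest, and the robot is clear. Handing in.

```bash
python3 -c "
from station import ticket
print(ticket.hand_in())"
```

```text
the job is handed in; nothing more can be done
None
```

The channel is in the jig, web up, and the clamp is shut on it; I handed the job in at about 30 s on the robot's clock, with no verdict shown.

**What I did**
- The clamp was half open at about 0.43 rad. I swung it open to about 1.69 rad by its T-bar.
- I laid the channel on the plate and pushed it against the stop and both pads until the forces rose without further motion (about 12 N each way).
- I swung the handle back until it no longer moved while the force kept rising, then let go.

**Last checks**
- **Channel:** its ends measured about -59.6 and +58.4 mm and its sides about ±25 mm in the jig frame, so it is within about 1 mm of where it should be.
- **Clamp:** the T-bar was centred over the hinge at about 100 mm, so the joint is near 0.
- **Robot:** it was clear of everything, with no contact force.

**Disagreements and things not measured**
- The wrist camera and the arm's own readings put the channel 2 to 2.5 mm off compared with the fixed cameras, about the 2 mm calibration accuracy. The pad contact rests on the push force, because the channel's top hid that edge from the wrist camera.
- My fits of the clamp arm's slope in the last pictures were too noisy to use and disagreed (-0.19 from the top camera, +0.08 from the side).
- The foot's pressing force could not be measured; I infer it from the handle being home.
- The bar slipped about 8 mm in the fingers while closing, so I gripped it again partway.
- I did not re-measure the tube, pliers and spray can at the end; no move was planned near enough to touch them.

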